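# Pin a vacuum vessel's cover into line and raise its eye bolt

### The job

The swing-aside cover of the tilted vacuum vessel has stopped a few millimetres short of its closed place. Take the steel taper pin from the white stand and push it through the cover's round hole into the flange hole below until its collar sits flush on the cover, so that the holes are pulled into line; then swing the eye bolt up into the cover's slot until it stands square to the cover. Leave the pin in, let go of everything, and do not disturb the bottles, the spot plate or the screwdriver.

Things in the scene. Friction and masses are not known exactly. Their poses are not given: they have to be found in the camera images.
- pin_grip (a point): Middle of the steel taper pin's bare steel cylindrical grip (28 mm diameter, 56 mm long), on the pin's axis; z runs along the pin, away from its point. Whole pin 138 mm long, 0.25 to 0.5 kg, loose. It starts upright, point down, in one of the white stand's two holes, its collar on the stand's top (100 mm above the bench).
- pin_collar (a point): Centre of the underside of the pin's collar (37 mm across, 6 mm thick), on the axis, 34 mm below pin_grip; same axes. Below it is the bright shank: 26 mm straight, 20.6 mm diameter, then 50 mm tapering down to a 6 mm point.
- cover_hole (a point): Centre of the mouth of the round hole (22 mm diameter) in the cover's upper face; moves with the cover. z is square to the cover, outward (30 degrees from vertical, leaning to the vessel's front); x points uphill along the cover. Cover and flange below are each 12 mm thick, with equal holes, and free space beneath. With the pin home its collar's underside meets this point.
- cover_slot (a point): Centre of the open slot (17 mm wide) in the cover's ear, in its upper face; moves with the cover, axes as cover_hole. The cover is an aluminium disc 132 mm across, its sight glass raised 3 mm, with three ears: one with the round hole, this slotted one, and one on the pivot post.
- flange_centre (a point): Centre of the fixed flange's sealing face (level with the cover's underside). Axes are the vessel's own: z vertical, -x its front, to which the cover leans. The flange's own hole is 88 mm from here along the face, 20 degrees from straight uphill towards the eye bolt's (+y) side: 83 mm uphill, 30 mm to +y; the cover's mouth is 12 mm above it.
- cover (a joint): Turn of the cover about its pivot post (square to the cover, opposite the eye bolt, 98 mm from the vessel's axis, 153 mm from the cover's hole), rad; 0 = holes in line. Starts at 0.040 to 0.050, its free side downhill: 6 to 8 mm out at the hole. Friction holds it: about 6 N at the hole moves it uphill, 2.5 N downhill.
- bolt_nut (a point): Middle of the eye bolt's dark nut (a cylinder 28 mm diameter, 40 mm long) on the bolt's axis, 70 mm from its pivot; z runs along the bolt away from the pivot, x along the pivot's axis (uphill). The rod is 12 mm in diameter and ends 100 mm from the pivot.
- bolt_pivot (a point): Pivot of the eye bolt, below the flange's slotted ear on the vessel's +y side, 92 mm from the vessel's axis and 34 mm below the cover's upper face. Fixed; axes are the vessel's own, as flange_centre.
- eye_bolt (a joint): Swing of the eye bolt about its pivot (a line running uphill along the cover), rad; 0 = square to the cover in its slot, against a stop; grows as it swings down and out to the vessel's +y side. Starts at 0.75 to 1.0. Friction holds it anywhere; 1 to 3 N at the nut swing it. It enters the slot freely only with the cover in line, else it strikes the cover's ear.
- driver_mid (a point): Middle of the screwdriver's black handle (26 mm diameter, 75 mm long), standing in the stand's other hole, 84 mm from the pin; leave it there.
- stand: White plastic stand, 170 by 75 mm, 100 mm tall, fixed; origin under its centre, its two holes lie 42 mm either side along its x.
- amber_bottle: Amber glass bottle, 72 mm diameter, 165 mm tall; origin at the centre of its underside. Leave standing.
- white_bottle: White plastic bottle, 56 mm diameter, 150 mm tall; origin at the centre of its underside. Leave standing.
- spot_plate: White porcelain spot plate with six wells, 60 by 90 by 12 mm, origin at the centre of its underside. Leave in place.
There are look-alikes about, which are no part of the job. What is meant by the part that bears pin_grip is not pink, and is the smaller of those in its own colour.

How it is judged (in metres and radians):
On the way, in this order (a step that is already met when the one before it is completed fails the run):
1. the taper pin is home through the holes, its collar on the cover and the cover in line, with the eye bolt still swung out (distance between pin_collar and cover_hole below 0.004 m and angle between the z axis of pin_grip and the z axis of cover_hole, either way round below 0.07 rad and value of joint cover between -0.014 and 0.014 rad and value of joint eye_bolt above 0.5 rad), for 0.2 s.
2. the eye bolt stands in the cover's slot, square to the cover (value of joint eye_bolt below 0.15 rad), for 0.2 s.
At the end, for the whole second after the job is handed in: The taper pin is through both holes, its collar within 4 mm of the cover's hole mouth and its axis within 4 degrees of square; the cover is within 0.014 rad (2 mm at the hole) of its closed place; the eye bolt stands in the slot within 0.15 rad (8.6 degrees) of square (distance between pin_collar and cover_hole below 0.004 m and angle between the z axis of pin_grip and the z axis of cover_hole, either way round below 0.07 rad and value of joint cover between -0.014 and 0.014 rad and value of joint eye_bolt below 0.15 rad); the robot touches nothing.
It fails at once if a bottle is moved more than 30 mm or tipped (distance of any of amber_bottle, white_bottle from where it was at the start of the episode above 0.03 m or angle between any of amber_bottle, white_bottle's own z axis and vertical above 0.35 rad).
It fails at once if the spot plate is moved more than 30 mm (distance of spot_plate from where it was at the start of the episode above 0.03 m).
It fails at once if the screwdriver is moved more than 30 mm (distance of driver_mid from where it was at the start of the episode above 0.03 m).
It also fails if it takes over 56 s, if anything falls off the work surface, if the arm or the gripper's body presses on something with over 40 N, if the wrist force passes 120 N, or if a joint passes its speed limit or range.

### The arm

A 6-joint arm with a two-finger parallel gripper is mounted at the origin on the work surface. World frame = base frame: x ahead of the robot, y to its left, z up, the work surface at z = 0. Lengths are in mm, angles in rad, forces in N, time in s.
With the tool pointing down it reaches from about 275 to 1000 mm from the base axis. Payload 8.4 kg.
Tool frame: the origin (TCP) lies at the very end of the fingers, on their centre line; the grasp point (between the pads) lies 19 mm behind it; z points along the fingers, y is the direction in which the jaws open and shut (so a half turn about z gives the same grasp; the last joint's range is limited). The gripper opens to 85 mm and grips with 20 to 120 N. Pads are 22 mm wide; open, the fingers measure 114 mm over their backs; the gripper's body (76 mm by 85 mm) begins 54 mm behind the grasp point. The pads swing forward as they close: fully open they stand 13 mm farther back than shut.
Start: joints at [1.298, 0.353, 1.633, -0, 1.155, -0.002], TCP at [167.187, 602.226, 231.281] pointing down, gripper open.
Joint ranges: [-2.63, 2.63], [-0.92, 2.1], [0.06, 2.66], [-1.3, 4.44], [0, 2.69], [-3.02, 3.02]. Speed limits (rad/s): [2.22, 2.22, 2.79, 3.14, 3.14, 3.14].

### API

Orientations are given as [roll, pitch, yaw] about the fixed x, y, z axes, in that order (R = Rz(yaw) Ry(pitch) Rx(roll)).
In Python, from rig import sense, grab_frame, get_calibration, sign_off, boxes_of, trace gives the robot as it stands.
- The arm moves only by the tool servo_tool, never from a script. Its argument "rows" is a list of rows, each a list of 3 entries, a list of its own where there are three numbers: the finger opening in mm, from 0 to 85.4, then the shift along the tool's x, y, z in mm, then the turn, a rotation vector about the tool's x, y, z in degrees. A call has 1 to 8 rows; each row shifts and turns the commanded pose from where the row before left it, along the tool's axes as they then stand; what a row does not reach is not made up. A row lasts 1/8 s, in which the tool goes at most 62.5 mm and 10.7 degrees, less where a joint would pass 70% of its speed; a pose out of reach is approached as far as the arm can. A call is refused whole if a number of a shift passes 62.5 or a number of a turn 10.7, either way. A call with a gripper value outside its range is refused whole. The fingers move at their own pace and stop on an object; "force" is the grip in N (left out, the last holds). Time passes only in rows, so rows that do not move let the fingers close. It gives the time, the measured TCP pose, the force and the opening at its end, in the units of the state.
- sense(): the state, without advancing time (a new reading comes with each control period).
- grab_frame(name): name is "side" or "top" or "wrist"; returns the picture (480x640x3 uint8, blue, green, red); there is no depth.
- get_calibration(name): a dict with "intrinsics" (3x3 intrinsics, pixels), "world_to_cam" (4x4, takes a point from world to camera coordinates). Camera axes: x right, y down, z forward; pixel columns grow to the right and rows downward; lengths in mm; the calibration is good to about 2 mm. A picture is of the moment at which its call begins: read the wrist's pose just before it. get_calibration takes no time and is no camera call; for the wrist camera it gives the pose at the moment of the call.
- sign_off(): hands the job in, once; it reports no verdict.
Trained networks look in the newest picture that a camera, given by its name, has taken for a name from the list of things; names that differ only in an ending like _2 or _b are one class to them, and where a whole thing is asked for, a point or a joint stands for the part that bears it (a point fixed in the world has none). Each returns a list of dicts, best first, with "conf" (0 to 1); they miss things now and then, are a little off and sometimes report something else, mostly with a low value. They report only what shows in the picture. A call takes as long as a camera call. They do not tell look-alikes from the thing itself.
- boxes_of(camera, thing): "centre" ([x, y, z] in mm, in the coordinates of the camera as it stood for that picture, good to about 4 mm: the middle of the surface that is visible of it).
- trace(camera, thing): "mask" (480x640 bool, what is visible of it).
The state is a dict: "clock": time; "qpos": joint angles; "qvel": joint speeds; "joint_efforts": joint torques, N m; "eef_pos": TCP position; "tcp_rot": TCP orientation; "contact_force": force on the tool from outside, world axes, zero at the start; "wrist_torque": the same for the moment, N m; "opening": opening from 0.0 (shut) to 1.0 (fully open).
Only numpy, scipy, OpenCV 4.12 (cv2) and the standard library are available. Lean on these libraries where they do the work, as an engineer would, in place of code of your own. Each camera call takes 0.05 s, during which the arm holds its last target. There are 200 camera calls.

## Working session

There is one attempt and no reset: what is moved stays moved. The work goes in short steps, Python scripts to look and compute and a tool call to move; the robot and the scene stay as the last step left them, time stands still between calls to the robot, and variables do not carry over. Pictures are saved under pics/ and viewed, about 8 in all and at most 12, crops included, and the job is handed in when it is done.

Besides the shell and the picture viewer there is one more tool, called after "Emit:" as name(argument=value, ...), one argument or row to a line, values as JSON. servo_tool: Moves the arm, as the interface text tells. Its arguments: {"type":"object","properties":{"rows":{"type":"array","items":{"type":"array"}},"force":{"type":"number"}},"required":["rows"]}

```bash
ls; mkdir -p pics; cat > h.py <<'E'
import numpy as np, cv2
from rig import *
from scipy.spatial.transform import Rotation as Ro
np.set_printoptions(precision=1,suppress=True)
def c2w(cam,p,cal=None):
    T=np.array((cal or get_calibration(cam))["world_to_cam"]); return T[:3,:3].T@(np.array(p)-T[:3,3])
def proj(cam,P,cal=None):
    c=cal or get_calibration(cam); T=np.array(c["world_to_cam"]);q=np.array(c["intrinsics"])@(T[:3,:3]@np.array(P)+T[:3,3]);return q[:2]/q[2]
E
python3 - <<'E'
from h import *
s=sense();print(s)
for c in ["side","top","wrist"]:
    cal=get_calibration(c);im=grab_frame(c);cv2.imwrite(f"pics/{c}0.png",im)
    print(c,np.array(cal["intrinsics"]).tolist(),"campos",c2w(c,[0,0,0],cal))
    if c=="wrist": continue
    for t in ["pin_grip","driver_mid","stand","cover_hole","bolt_nut","amber_bottle","white_bottle","spot_plate"]:
        for b in boxes_of(c,t)[:4]:
            P=c2w(c,b["centre"],cal);print(c,t,round(b["conf"],2),P,proj(c,P,cal))
print(sense()["clock"])
a=cv2.imread("pics/side0.png");b=cv2.imread("pics/top0.png")
E
```

```text
pics
{'clock': 0.0, 'qpos': array([ 1.3,  0.4,  1.6, -0. ,  1.2, -0. ]), 'qvel': array([ 0.,  0., -0.,  0., -0., -0.]), 'joint_efforts': array([  0. , -60.5, -34.2,   0. ,   0. ,   0. ]), 'eef_pos': array([167.1, 601.8, 230.6]), 'tcp_rot': array([-3.1,  0. ,  2.9]), 'contact_force': array([-0.7, -0. , -0.7]), 'wrist_torque': array([-0.,  0.,  0.]), 'opening': 1.0001188135487844}
side [[588.8690972018088, 0.0, 302.9574622805295], [0.0, 588.8690972018088, 230.3574606649874], [0.0, 0.0, 1.0]] campos [   -2.4 -1186.8  1112.7]
side pin_grip 0.82 [ 568.8 -169.7  127. ] [327.3 280.1]
side pin_grip 0.66 [ 574.2 -287.5   97.1] [351.6 316.5]
side pin_grip 0.64 [ 461.2 -206.1  119.9] [295.9 303.4]
side pin_grip 0.2 [ 647.8 -193.6  136.7] [358.6 273.8]
side driver_mid 0.89 [ 649.  -191.4  139.9] [358.6 272.2]
side stand 0.78 [ 604.5 -178.    59.5] [340.1 297.5]
side cover_hole 0.78 [546.1 143.7 166.5] [269.9 209.7]
side bolt_nut 0.49 [539.7 272.4 171.8] [251.  188.1]
side amber_bottle 0.67 [498.3 481.3  79.6] [217.8 185.5]
side white_bottle 0.86 [ 463.6 -466.1   87.7] [348.7 386.4]
side spot_pla
[... 283 characters left out ...]
2.6 304. ]
top pin_grip 0.65 [562.3 145.2 163.4] [265.4 261.5]
top pin_grip 0.55 [ 569.  -157.5  159. ] [399.2 257.5]
top driver_mid 0.57 [ 648.9 -172.7  157.1] [404.5 223.1]
top stand 0.6 [ 607.4 -159.1   96.8] [395.4 245.3]
top stand 0.47 [ 477.4 -435.7   96.3] [514.1 298.4]
top cover_hole 0.85 [553.  151.9 166.1] [262.2 265.5]
top bolt_nut 0.87 [546.6 282.4 177. ] [202.8 268.4]
top amber_bottle 0.73 [505.8 491.8 109.4] [119.3 290.1]
top white_bottle 0.86 [ 476.8 -433.1   98.3] [513.3 298.6]
top spot_plate 0.72 [743.    9.5  14. ] [324.5 199.8]
wrist [[419.6332016133189, 0.0, 327.23686539051107], [0.0, 419.6332016133189, 238.13497789569496], [0.0, 0.0, 1.0]] campos [ 91.2 623.5 374.2]
0.95
```

```bash
python3 - <<'E'
from h import *
a=cv2.imread("pics/side0.png");b=cv2.imread("pics/top0.png")
A=cv2.resize(a[150:350,220:420],(400,400),interpolation=cv2.INTER_CUBIC)
B=cv2.resize(b[180:340,180:480],(800,427)[:2],interpolation=cv2.INTER_CUBIC)
B=cv2.resize(b[170:330,180:480],(800,427),interpolation=cv2.INTER_CUBIC)
cv2.imwrite("pics/v1.png",B)
cv2.imwrite("pics/v2.png",cv2.resize(a[160:350,200:420],(695,600),interpolation=cv2.INTER_CUBIC))
E
```

```text
(no output)
```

View pics/v1.png

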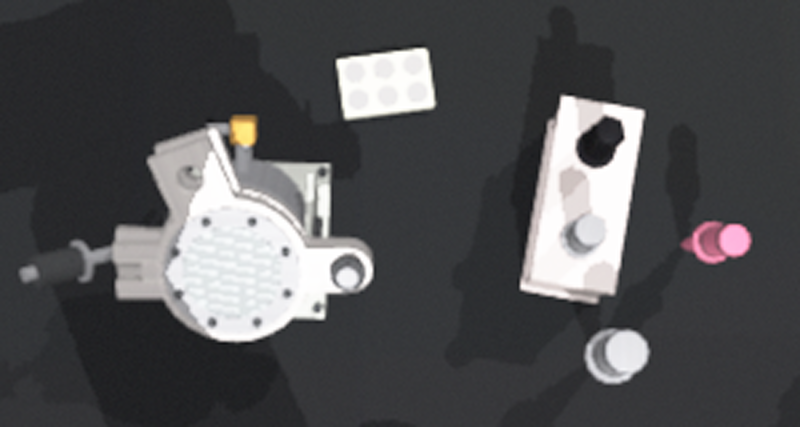

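View pics/v2.png

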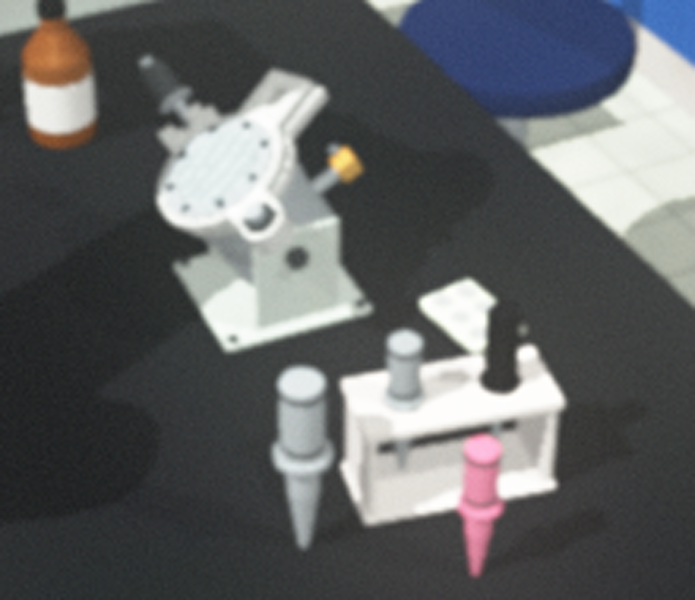

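```bash
cat >> h.py <<'E'
def tcp():
    s=sense();T=np.eye(4);T[:3,3]=s["eef_pos"];T[:3,:3]=Ro.from_euler("xyz",s["tcp_rot"]).as_matrix();return T
def rows(T0,p,R,step=58,ang=10):
    Rr=T0[:3,:3].T@R; rv=Ro.from_matrix(Rr).as_rotvec();pr=T0[:3,:3].T@(np.array(p)-T0[:3,3])
    N=int(max(np.ceil(np.linalg.norm(pr)/step),np.ceil(np.degrees(np.linalg.norm(rv))/ang),1))
    S=sum(Ro.from_rotvec(rv*k/N).as_matrix() for k in range(N))
    print("N",N,"shift",np.round(np.linalg.solve(S,pr),1).tolist(),"turn",np.round(np.degrees(rv/N),2).tolist())
    T=np.eye(4);T[:3,:3]=R;T[:3,3]=p;return T
def Rdown(yaw=0,tilt=0):  # tool x toward -x(yawed), jaws along y, tilted about y so z has +x part
    z=np.array([np.sin(tilt),0,-np.cos(tilt)]);x=np.array([-np.cos(tilt),0,-np.sin(tilt)])
    return Ro.from_euler("z",yaw).as_matrix()@np.c_[x,np.cross(z,x),z]
E
python3 - <<'E'
from h import *
T=tcp();c=np.array(get_calibration("wrist")["world_to_cam"])
print("cam in tool",T[:3,:3].T@(c2w("wrist",[0,0,0])-T[:3,3]));print("cam axes(rows) in tool",c[:3,:3]@T[:3,:3])
A=rows(T,[300,400,400],T[:3,:3])
B=rows(A,[440,170,350],Rdown(0,np.pi/6))
R=T[:3,:3];print(R,np.degrees(sense()["tcp_rot"]))
E
```

```text
cam in tool [  79.     0.1 -142.9]
cam axes(rows) in tool [[-0.   1.  -0. ]
 [-1.  -0.  -0.3]
 [-0.3  0.   1. ]]
N 6 shift [-30.3, -26.6, -28.1] turn [0.0, 0.0, 0.0]
N 5 shift [-32.8, -41.2, 16.8] turn [-0.81, -5.96, -3.03]
[[-1.   0.3 -0. ]
 [ 0.3  1.   0. ]
 [ 0.   0.  -1. ]] [180.   -0.  164.5]
```

Emit:
servo_tool(
  rows=[
    [85,[-30,-26.5,-28],[0,0,0]],
    [85,[-30,-26.5,-28],[0,0,0]],
    [85,[-30,-26.5,-28],[0,0,0]],
    [85,[-30,-26.5,-28],[0,0,0]],
    [85,[-30,-26.5,-28],[0,0,0]],
    [85,[-30,-26.5,-28],[0,0,0]],
  ],
)

```text
clock: 1.7
eef_pos: [298.6, 399.7, 400.4]
tcp_rot: [3.141, 0.0, 2.871]
contact_force: [0.5, 0.2, 0.4]
opening: 0.991
```

Emit:
servo_tool(
  rows=[
    [85,[-33,-41,17],[-0.8,-6,-3]],
    [85,[-33,-41,17],[-0.8,-6,-3]],
    [85,[-33,-41,17],[-0.8,-6,-3]],
    [85,[-33,-41,17],[-0.8,-6,-3]],
    [85,[-33,-41,17],[-0.8,-6,-3]],
    [85,[0,0,0],[0,0,0]],
    [85,[0,0,0],[0,0,0]],
  ],
)

```text
clock: 2.58
eef_pos: [439.3, 171.5, 349.4]
tcp_rot: [3.141, 0.526, 3.137]
contact_force: [0.2, 0.8, -0.4]
opening: 0.991
```

```bash
python3 - <<'E'
from h import *
print(tcp(),sense()["clock"])
cal=get_calibration("wrist");im=grab_frame("wrist");cv2.imwrite("pics/w1.png",im)
import pickle;pickle.dump(cal,open("w1.pkl","wb"))
for t in ["cover_hole","bolt_nut"]:
    for b in boxes_of("wrist",t)[:3]:
        P=c2w("wrist",b["centre"],cal);print(t,round(b["conf"],2),P,proj("wrist",P,cal))
E
```

```text
[[ -0.9   0.    0.5 439.3]
 [  0.    1.   -0.  171.5]
 [ -0.5   0.   -0.9 349.4]
 [  0.    0.    0.    1. ]] 2.575
cover_hole 0.69 [544.3 153.  160.6] [305.8 193.4]
bolt_nut 0.77 [540.4 280.2 175. ] [456.7 200.8]
bolt_nut 0.35 [ 574.4 -150.1  102.5] [ 11.  178.6]
```

View pics/w1.png

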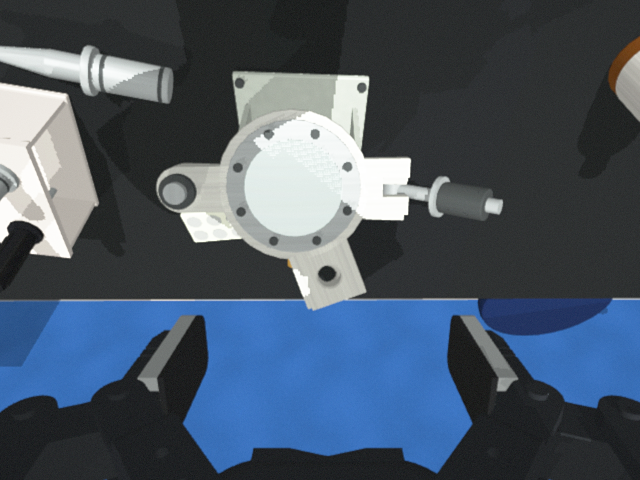

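Emit:
servo_tool(
  rows=[
    [85,[0,-10,48],[0,0,0]],
    [85,[0,-10,48],[0,0,0]],
    [85,[0,0,0],[0,0,0]],
    [85,[0,0,0],[0,0,0]],
  ],
)

```text
clock: 3.22
eef_pos: [487.6, 152.1, 266.8]
tcp_rot: [-3.141, 0.527, 3.139]
contact_force: [-0.0, 0.8, 0.3]
opening: 0.997
```

```bash
python3 - <<'E'
from h import *
print(tcp()[:3,3],sense()["clock"])
cal=get_calibration("wrist");im=grab_frame("wrist");cv2.imwrite("pics/w2.png",im)
import pickle;pickle.dump(cal,open("w2.pkl","wb"))
b=cv2.imread("pics/w1.png")
A=cv2.resize(im[60:440,100:600],(800,608))[:600]
cv2.imwrite("pics/v3.png",A)
E
```

```text
[487.6 152.1 266.8] 3.225
```

View pics/v3.png

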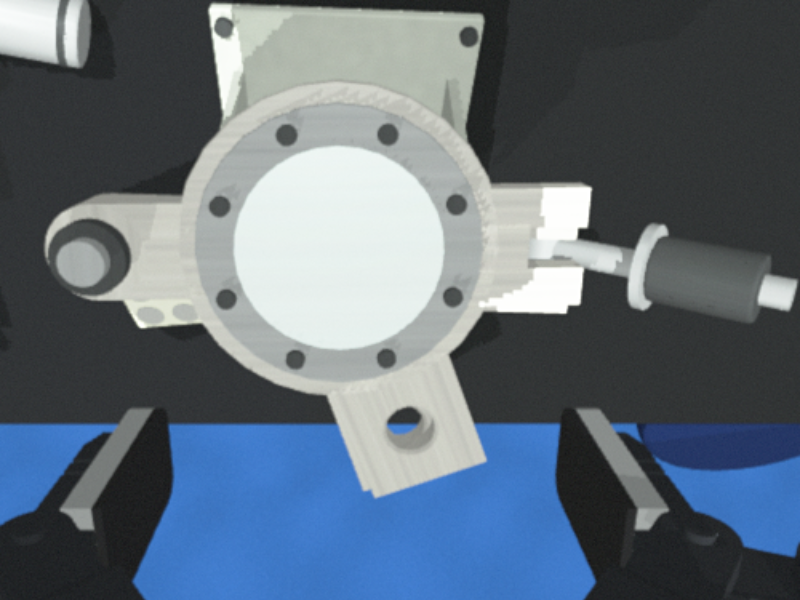

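```bash
cat > fit.py <<'E'
from h import *
import pickle
from scipy.optimize import least_squares
def ref(im,u,v,r=7):
    g=cv2.cvtColor(im,cv2.COLOR_BGR2GRAY).astype(float);u0,v0=int(round(u)),int(round(v))
    for _ in range(2):
        w=g[v0-r:v0+r+1,u0-r:u0+r+1];W=np.clip(np.median(w)-25-w,0,None);y,x=np.mgrid[v0-r:v0+r+1,u0-r:u0+r+1]
        c=np.array([(W*x).sum(),(W*y).sum()])/W.sum();u0,v0=np.round(c).astype(int)
    return c
s2=np.array([(287,135),(388,134),(456,204),(453,297),(386,358),(295,359),(226,298),(220,206)])*.625+[100,60]
s1=np.array([(268,135),(315,134),(348,167),(347,212),(316,241),(273,240),(240,211),(237,167)])
views=[]
for n,s,hole in((1,s1,(329,273)),(2,s2,np.array([411,429])*.625+[100,60])):
    im=cv2.imread(f"pics/w{n}.png");cal=pickle.load(open(f"w{n}.pkl","rb"))
    views.append((cal,np.array([ref(im,*p,r=5 if n==1 else 6) for p in s]),np.array(hole),im))
def frame(p):  # vessel frame R (cover axes) : x uphill, y, z normal
    return Ro.from_euler("z",p[3]).as_matrix()@Ro.from_euler("y",-np.pi/6).as_matrix()
TH=0.045
def cov(q,th=TH):  # cover coords (closed) -> plane coords after turn
    pv=np.array([0,-98,0]);return pv+Ro.from_euler("z",th).apply(np.array(q)-pv)
HOLE=np.array([88*np.cos(np.radians(20)),88*np.sin(np.radians(20)),0])
def W(p,q): return p[:3]+frame(p)@q   # p[:3] centre of closed cover's upper face
def res(p,h):
    r=[]
    for cal,b,ho,_ in views:
        for k in range(8):
            a=np.radians(180+22.5-45*k) if 0 else np.radians(180+22.5-45*k)
            q=np.array([p[4]*np.cos(a),p[4]*np.sin(a),h]);r+=list(proj("",W(p,cov(q)),cal)-b[k])
        r+=list((proj("",W(p,cov(HOLE)),cal)-ho)*1.)
    return np.array(r)
if __name__=="__main__":
    for h in(0,3):
        f=least_squares(lambda p:res(p,h),[550,150,165,0,52],loss="soft_l1")
        print(h,f.x[:3],"yaw",round(f.x[3],4),"rb",f.x[4],"cost",f.cost);print(res(f.x,h).reshape(2,9,2).round(1).tolist())
        print("hole",W(f.x,cov(HOLE)),"flange-hole mouth",W(f.x,HOLE),"slot",W(f.x,[0,92,0]))
        np.save(f"p{h}.npy",f.x)
        piv=W(f.x,[0,92,-34]);
        for a in(.75,.85,.95): print(a,[proj("",W(f.x,np.array([0,92+70*np.sin(a),-34+70*np.cos(a)])),v[0]) for v in views])
E
python3 fit.py
```

```text
fit.py:8: RuntimeWarning: invalid value encountered in divide
  c=np.array([(W*x).sum(),(W*y).sum()])/W.sum();u0,v0=np.round(c).astype(int)
fit.py:8: RuntimeWarning: invalid value encountered in cast
  c=np.array([(W*x).sum(),(W*y).sum()])/W.sum();u0,v0=np.round(c).astype(int)
fit.py:7: RuntimeWarning: overflow encountered in scalar subtract
  w=g[v0-r:v0+r+1,u0-r:u0+r+1];W=np.clip(np.median(w)-25-w,0,None);y,x=np.mgrid[v0-r:v0+r+1,u0-r:u0+r+1]
  return _methods._mean(a, axis=axis, dtype=dtype,
  ret = ret.dtype.type(ret / rcount)
  math.ceil((stop - start) / step))
Traceback (most recent call last):
  File "fit.py", line 15, in <module>
    views.append((cal,np.array([ref(im,*p,r=5 if n==1 else 6) for p in s]),np.array(hole),im))
                                ~~~^^^^^^^^^^^^^^^^^^^^^^^^^^
  File "fit.py", line 8, in ref
    c=np.array([(W*x).sum(),(W*y).sum()])/W.sum();u0,v0=np.round(c).astype(int)
                 ~^~
ValueError: operands could not be broadcast together with shapes (0,0) (13,13)
```

```bash
sed -i 's/r=5 if n==1 else 6/r=7 if n==1 else 11/' fit.py; python3 fit.py
```

```text
0 [545.2 142.  160.6] yaw -0.0483 rb 50.80153095336657 cost 5.172715858699982
[[[0.5, 1.3], [0.0, -0.2], [0.4, -0.2], [0.4, 0.0], [0.3, 0.2], [0.2, 0.3], [0.0, 0.4], [-0.1, 0.2], [-0.4, 3.5]], [[-0.2, -0.2], [-0.2, -0.3], [-0.2, -0.5], [-0.0, -0.5], [0.1, -0.5], [0.1, -0.3], [0.1, -0.1], [0.0, -0.1], [-1.1, 0.7]]]
hole [613.3 172.4 199. ] flange-hole mouth [618.2 168.6 201.9] slot [549.6 233.9 160.6]
0.75 [array([458.2, 203.7]), array([534.4, 238.3])]
0.85 [array([462. , 202.5]), array([538.1, 236.1])]
0.95 [array([464.9, 201.2]), array([540.4, 233.7])]
3 [544.1 142.1 160.7] yaw -0.0489 rb 50.179879417302985 cost 3.5397060435568015
[[[0.5, 1.2], [-0.1, -0.3], [0.2, -0.3], [0.1, -0.2], [0.1, -0.1], [0.0, 0.1], [-0.0, 0.1], [-0.1, 0.1], [-0.3, 3.0]], [[-0.1, -0.1], [-0.0, -0.2], [-0.0, -0.3], [0.1, -0.3], [0.1, -0.2], [0.1, -0.1], [0.1, 0.1], [0.0, 0.0], [-0.9, 0.1]]]
hole [612.3 172.5 199.1] flange-hole mouth [617.1 168.7 202. ] slot [548.6 234.  160.7]
0.75 [array([458.6, 202.9]), array([535.2, 237.4])]
0.85 [array([462.4, 201.8]), array([538.9, 235.2])]
0.95 [array([465.3, 200.5]), array([541.2, 232.8])]
```

```bash
python3 - <<'E'
from h import *
rows(tcp(),[560,-157,290],Rdown(-.185,0))
E
```

```text
N 6 shift [-16.7, -50.5, 0.9] turn [0.46, 5.03, 1.71]
```

Emit:
servo_tool(
  rows=[
    [85,[-17,-50.5,1],[0.5,5,1.7]],
    [85,[-17,-50.5,1],[0.5,5,1.7]],
    [85,[-17,-50.5,1],[0.5,5,1.7]],
    [85,[-17,-50.5,1],[0.5,5,1.7]],
    [85,[-17,-50.5,1],[0.5,5,1.7]],
    [85,[-17,-50.5,1],[0.5,5,1.7]],
    [85,[0,0,0],[0,0,0]],
    [85,[0,0,0],[0,0,0]],
  ],
)

```text
clock: 4.28
eef_pos: [560.7, -156.2, 290.3]
tcp_rot: [-3.137, 0.006, 2.956]
contact_force: [-0.1, 0.2, 0.3]
opening: 0.993
```

```bash
python3 - <<'E'
from h import *
T=tcp();print(T[:3,3],np.degrees(sense()["tcp_rot"]))
cal=get_calibration("wrist");im=grab_frame("wrist");cv2.imwrite("pics/w3.png",im)
K=np.array(cal["intrinsics"])
for b in boxes_of("wrist","pin_grip")[:4]+boxes_of("wrist","driver_mid")[:1]:
    P=c2w("wrist",b["centre"],cal);print(round(b["conf"],2),P,proj("wrist",P,cal))
for P in([569,-159,162],[569,-159,106]):
  print(proj("wrist",P,cal))
cv2.imwrite("pics/v4.png",im)
E
```

```text
[ 560.7 -156.2  290.3] [-179.7    0.3  169.4]
0.93 [ 506.3 -340.    25.2] [131.1 165.9]
0.9 [508.1 -62.4  39.5] [419.8 112.9]
0.81 [ 565.5 -159.7  161.4] [323.7 232.7]
0.73 [ 644.9 -179.7  154. ] [317.6 332.9]
[325.7 237.6]
[326.2 216. ]
```

View pics/v4.png

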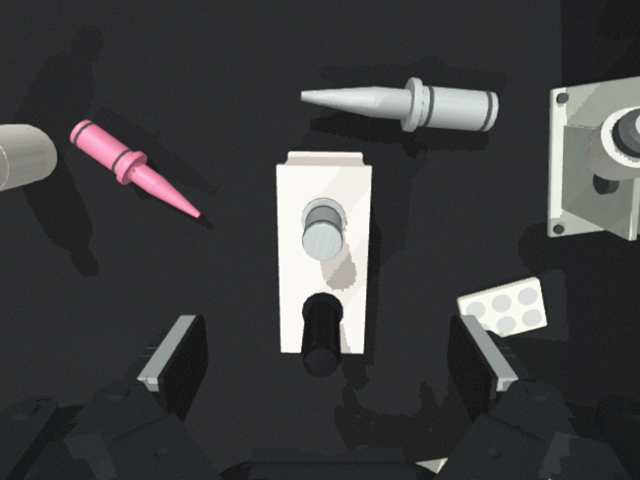

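```bash
python3 - <<'E'
from h import *
A=rows(tcp(),[571,-161,200],Rdown(-.185,0));rows(A,[571,-161,117],Rdown(-.185,0),step=30)
E
```

```text
N 2 shift [-5.6, -1.5, 45.1] turn [-0.14, 0.16, 0.03]
N 3 shift [0.0, 0.0, 27.7] turn [0.0, 0.0, 0.0]
```

Emit:
servo_tool(
  rows=[
    [85,[-5.6,-1.5,45],[-0.15,0.16,0]],
    [85,[-5.6,-1.5,45],[-0.15,0.16,0]],
    [85,[0,0,28],[0,0,0]],
    [85,[0,0,28],[0,0,0]],
    [85,[0,0,27],[0,0,0]],
    [85,[0,0,0],[0,0,0]],
  ],
  force=100,
)

```text
clock: 5.18
eef_pos: [569.6, -161.1, 115.2]
tcp_rot: [3.141, -0.004, 2.957]
contact_force: [-0.4, 0.0, 0.4]
opening: 0.995
```

Emit:
servo_tool(
  rows=[
    [10,[0,0,0],[0,0,0]],
    [10,[0,0,0],[0,0,0]],
    [10,[0,0,0],[0,0,0]],
    [10,[0,0,0],[0,0,0]],
    [10,[0,0,0],[0,0,0]],
  ],
  force=100,
)

```text
clock: 5.8
eef_pos: [571.6, -162.6, 117.6]
tcp_rot: [3.141, 0.0, 2.955]
contact_force: [-1.9, 1.2, 6.8]
opening: 0.307
```

```bash
python3 - <<'E'
from h import *
s=sense();print(s["eef_pos"],np.degrees(s["tcp_rot"]),s["opening"]*85.4,s["contact_force"],s["clock"])
E
```

```text
[ 571.6 -162.6  117.6] [180.    0.  169.3] 26.229467899092477 [-1.9  1.2  6.8] 5.8
```

```bash
cat >> h.py <<'E'
P3=None
def vessel():
    import fit;p=np.load("p3.npy");return p,fit
E
python3 - <<'E'
from h import *
p,f=vessel();n=f.frame(p)[:,2];m=f.W(p,f.HOLE);R=Rdown(p[3],np.pi/6);print(n,R[:,2],m)
A=rows(tcp(),[571,-162,310],tcp()[:3,:3]);rows(A,m+n*120,R)
E
```

```text
[-0.5  0.   0.9] [ 0.5 -0.  -0.9] [617.1 168.7 202. ]
N 4 shift [0.2, 0.1, -48.1] turn [0.0, 0.0, 0.0]
N 6 shift [9.5, 54.9, -1.1] turn [-0.34, -4.99, -1.28]
```

Emit:
servo_tool(
  rows=[
    [10,[0,0,-48],[0,0,0]],
    [10,[0,0,-48],[0,0,0]],
    [10,[0,0,-48],[0,0,0]],
    [10,[0,0,-48],[0,0,0]],
  ],
)

```text
clock: 6.3
eef_pos: [570.7, -162.5, 309.7]
tcp_rot: [3.141, -0.002, 2.956]
contact_force: [-0.0, 0.1, -4.5]
opening: 0.3
```

Emit:
servo_tool(
  rows=[
    [10,[9.5,55,-1],[-0.34,-5,-1.3]],
    [10,[9.5,55,-1],[-0.34,-5,-1.3]],
    [10,[9.5,55,-1],[-0.34,-5,-1.3]],
    [10,[9.5,55,-1],[-0.34,-5,-1.3]],
    [10,[9.5,55,-1],[-0.34,-5,-1.3]],
    [10,[9.5,55,-1],[-0.34,-5,-1.3]],
    [10,[0,0,0],[0,0,0]],
    [10,[0,0,0],[0,0,0]],
  ],
)

```text
clock: 7.3
eef_pos: [556.9, 171.6, 303.4]
tcp_rot: [-3.14, 0.521, 3.097]
contact_force: [-1.1, -0.4, -3.8]
opening: 0.304
```

```bash
python3 - <<'E'
from h import *
import pickle
T=tcp();s=sense();p,f=vessel();n=f.frame(p)[:,2];m=f.W(p,f.HOLE);R=Rdown(p[3],np.pi/6)
print(T[:3,3],s["contact_force"],s["opening"]*85.4,s["clock"])
rows(T,m+n*120,R)
cal=get_calibration("wrist");im=grab_frame("wrist");cv2.imwrite("pics/w4.png",im);pickle.dump(cal,open("w4.pkl","wb"))
print("tip pred",proj("",T[:3,3]+T[:3,2]*93.6,cal),"collar",proj("",T[:3,3]+T[:3,2]*17.6,cal))
print("coverhole pred",proj("",f.W(p,f.cov(f.HOLE)),cal),"flangehole mouth",proj("",m,cal))
c=im[130:430,180:580];cv2.imwrite("pics/v5.png",cv2.resize(c,(800,600),interpolation=cv2.INTER_CUBIC))
E
```

```text
[556.9 171.6 303.4] [-1.1 -0.4 -3.8] 25.92042711669508 7.3
N 1 shift [-1.5, 0.0, -2.0] turn [0.0, -0.12, 0.19]
tip pred [326.6 242.2] collar [326.5 299. ]
coverhole pred [332.3 224.3] flangehole mouth [326.7 232.9]
```

View pics/v5.png

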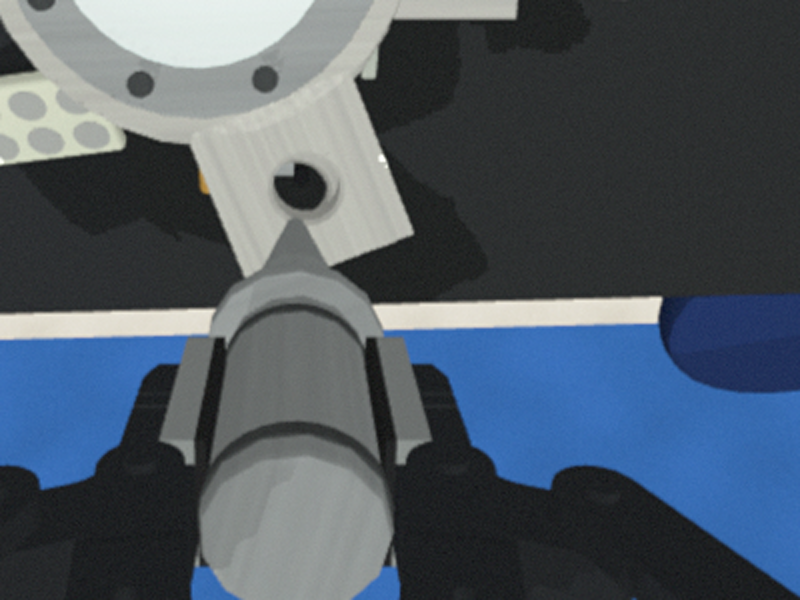

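Emit:
servo_tool(
  rows=[
    [10,[1.4,1.9,8],[0,-0.1,0.2]],
    [10,[0,0,8],[0,0,0]],
    [10,[0,0,8],[0,0,0]],
    [10,[0,0,8],[0,0,0]],
    [10,[-1.5,-1,3],[0,0,0]],
    [10,[-1.4,-0.9,3],[0,0,0]],
    [10,[0,0,0],[0,0,0]],
  ],
)

```text
clock: 8.22
eef_pos: [577.4, 170.8, 271.1]
tcp_rot: [3.14, 0.524, 3.091]
contact_force: [-2.4, 2.8, -6.8]
opening: 0.308
```

```bash
cat > st.py <<'E'
from h import *
T=tcp();s=sense();p,f=vessel();n=f.frame(p)[:,2];m=f.W(p,f.HOLE);R=Rdown(p[3],np.pi/6)
print(T[:3,3],"F tool",T[:3,:3].T@s["contact_force"],"tq",T[:3,:3].T@s["wrist_torque"],s["opening"]*85.4,s["clock"])
rows(T,m+n*17.6,R,step=999)
E
python3 st.py
```

```text
[577.4 170.8 271.1] F tool [5.6 2.7 4.6] tq [-0.6  1.4  0. ] 26.33853172220232 8.225
N 1 shift [0.1, -0.2, 62.1] turn [0.03, -0.0, -0.1]
```

Emit:
servo_tool(
  rows=[
    [10,[0,0,5],[0,0,0]],
    [10,[0,0,5],[0,0,0]],
    [10,[0,0,5],[0,0,0]],
    [10,[0,0,5],[0,0,0]],
    [10,[0,0,0],[0,0,0]],
  ],
)

```text
clock: 8.85
eef_pos: [587.2, 170.3, 253.5]
tcp_rot: [3.14, 0.523, 3.091]
contact_force: [-1.8, 4.0, -7.7]
opening: 0.303
```

```bash
python3 st.py
```

```text
[587.2 170.3 253.5] F tool [5.6 3.9 5.7] tq [-0.8  1.6  0. ] 25.85974772864435 8.85
N 1 shift [-0.2, -0.2, 42.0] turn [0.02, -0.02, -0.07]
```

Emit:
servo_tool(
  rows=[
    [10,[0,0,5],[0,0,0]],
    [10,[0,0,5],[0,0,0]],
    [10,[0,0,4],[0,0,0]],
    [10,[0,0,4],[0,0,0]],
    [10,[0,0,0],[0,0,0]],
  ],
)

```text
clock: 9.48
eef_pos: [596.2, 169.6, 238.0]
tcp_rot: [3.141, 0.523, 3.091]
contact_force: [-1.1, 3.0, -9.3]
opening: 0.302
```

```bash
python3 st.py
```

```text
[596.2 169.6 238. ] F tool [5.7 2.9 7.4] tq [-0.5  1.7 -0.1] 25.773670412040524 9.475
N 1 shift [-0.2, 0.1, 24.0] turn [-0.01, -0.02, -0.07]
```

Emit:
servo_tool(
  rows=[
    [10,[0,0,3],[0,0,0]],
    [10,[0,0,3],[0,0,0]],
    [10,[0,0,3],[0,0,0]],
    [10,[0,0,3],[0,0,0]],
    [10,[0,0,0],[0,0,0]],
  ],
)

```text
clock: 10.1
eef_pos: [602.3, 169.2, 227.9]
tcp_rot: [3.141, 0.524, 3.091]
contact_force: [-3.7, 2.2, -7.6]
opening: 0.305
```

```bash
python3 st.py
```

```text
[602.3 169.2 227.9] F tool [7.1 2.  4.7] tq [-0.4  1.7 -0. ] 26.059493267776258 10.1
N 1 shift [0.1, 0.2, 12.2] turn [-0.01, 0.0, -0.07]
```

Emit:
servo_tool(
  rows=[
    [10,[0,0,2],[0,0,0]],
    [10,[0,0,2],[0,0,0]],
    [10,[0,0,2],[0,0,0]],
    [10,[0,0,0],[0,0,0]],
  ],
)

```text
clock: 10.6
eef_pos: [605.2, 169.1, 222.8]
tcp_rot: [3.141, 0.524, 3.091]
contact_force: [-4.8, 2.1, -6.0]
opening: 0.303
```

```bash
python3 st.py
```

```text
[605.2 169.1 222.8] F tool [7.3 1.8 2.7] tq [-0.4  1.9  0. ] 25.848597363615312 10.6
N 1 shift [0.1, 0.1, 6.4] turn [-0.01, 0.0, -0.07]
```

Emit:
servo_tool(
  rows=[
    [10,[0,0,2],[0,0,0]],
    [10,[0,0,2],[0,0,0]],
    [10,[0,0,2],[0,0,0]],
    [10,[0,0,1],[0,0,0]],
    [10,[0,0,0],[0,0,0]],
  ],
)

```text
clock: 11.22
eef_pos: [608.4, 169.0, 217.2]
tcp_rot: [3.141, 0.524, 3.091]
contact_force: [-12.8, 2.0, 1.2]
opening: 0.307
```

```bash
python3 st.py
```

```text
[608.4 169.  217.2] F tool [10.6  1.3 -7.5] tq [-0.3  2.2  0. ] 26.2070181105321 11.225
N 1 shift [0.0, 0.1, -0.1] turn [-0.01, 0.0, -0.09]
```

Emit:
servo_tool(
  rows=[
    [10,[0,0,1],[0,0,0]],
    [10,[0,0,1],[0,0,0]],
    [10,[0,0,0],[0,0,0]],
  ],
)

```text
clock: 11.6
eef_pos: [608.6, 168.9, 216.9]
tcp_rot: [3.141, 0.524, 3.09]
contact_force: [-33.5, 1.7, 23.2]
opening: 0.306
```

```bash
python3 st.py; python3 - <<'E'
from h import *
im=grab_frame("wrist");cv2.imwrite("pics/w5.png",im);cv2.imwrite("pics/v6.png",cv2.resize(im[100:400,140:540],(800,600),interpolation=cv2.INTER_CUBIC))
E
```

```text
[608.6 168.9 216.9] F tool [ 17.4  -0.  -36.8] tq [-0.1  3.3  0.1] 26.171189502408936 11.6
N 1 shift [0.1, 0.2, -0.5] turn [-0.02, 0.03, -0.12]
```

View pics/v6.png

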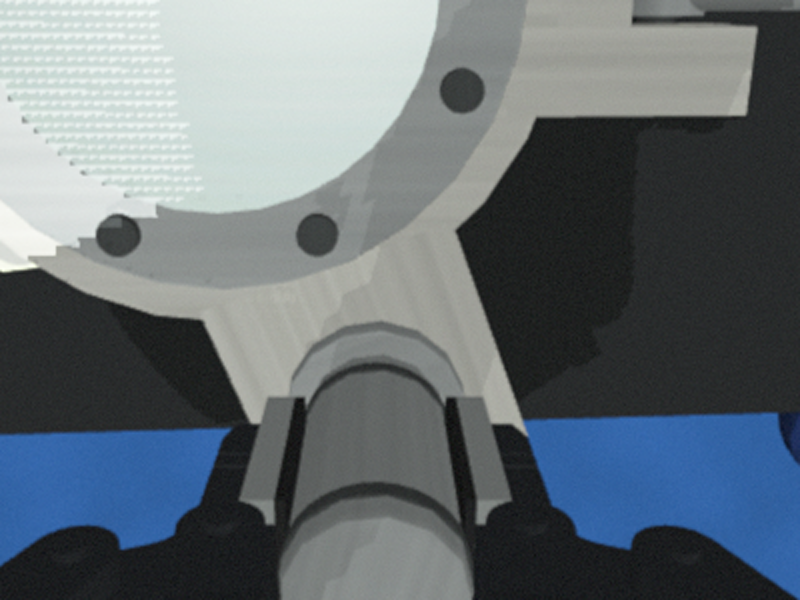

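Emit:
servo_tool(
  rows=[
    [10,[0,0,-1.5],[0,0,0]],
    [50,[0,0,0],[0,0,0]],
    [50,[0,0,0],[0,0,0]],
    [50,[0,0,0],[0,0,0]],
  ],
)

```text
clock: 12.15
eef_pos: [610.6, 169.3, 217.7]
tcp_rot: [3.14, 0.527, 3.091]
contact_force: [1.0, -0.0, -0.2]
opening: 0.582
```

Emit:
servo_tool(
  rows=[
    [50,[0,0,-12],[0,0,0]],
    [50,[0,0,-25],[0,0,0]],
    [50,[0,0,-45],[0,0,0]],
    [10,[0,0,0],[0,0,0]],
  ],
)

```text
clock: 12.65
eef_pos: [569.1, 171.9, 291.9]
tcp_rot: [3.137, 0.53, 3.09]
contact_force: [0.4, -0.2, 0.3]
opening: 0.391
```

```bash
python3 - <<'E'
from h import *
p,f=vessel();T=tcp();R=Rdown(p[3],np.pi/6);print(T[:3,3],sense()["contact_force"],sense()["opening"],sense()["clock"])
im=grab_frame("wrist");cv2.imwrite("pics/w6.png",im)
A=rows(T,f.W(p,[0,205,75]),R);B=rows(A,f.W(p,[0,205,18]),R)
cv2.imwrite("pics/v7.png",im)
E
```

```text
[569.1 171.9 291.9] [ 0.4 -0.2  0.3] 0.3907747317977159 12.65
N 4 shift [21.6, 43.5, 6.7] turn [0.05, 0.1, -0.03]
N 1 shift [-0.0, 0.0, 57.0] turn [0.0, 0.0, 0.0]
```

View pics/v7.png

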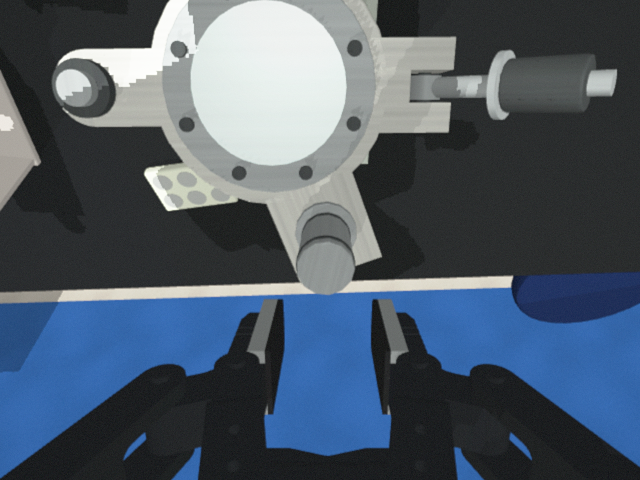

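```bash
python3 - <<'E'
from h import *
p,f=vessel();T=tcp();print(np.round(sense()["qpos"],2).tolist())
for s in(1,-1):
    R=Rdown(p[3],np.pi/6)@Ro.from_euler("z",s*np.pi/2).as_matrix();print(s,"tool x,y",R[:,0],R[:,1])
    A=rows(T,f.W(p,[0,205,75]),R);B=rows(A,f.W(p,[0,205,18]),R);rows(B,f.W(p,[0,117,18]),R,step=10)
E
```

```text
[0.42, 0.04, 2.0, -0.38, 0.66, -0.85]
1 tool x,y [ 0.  1. -0.] [ 0.9 -0.   0.5]
N 9 shift [21.8, 9.7, 2.8] turn [0.04, 0.01, 9.99]
N 1 shift [0.0, 0.0, 57.0] turn [0.0, 0.0, 0.0]
N 9 shift [-9.8, -0.0, -0.0] turn [0.0, 0.0, 0.0]
-1 tool x,y [-0. -1. -0.] [-0.9  0.  -0.5]
N 10 shift [-5.4, 20.8, 2.6] turn [-0.01, 0.03, -9.01]
N 1 shift [-0.0, -0.0, 57.0] turn [0.0, 0.0, 0.0]
N 9 shift [9.8, 0.0, -0.0] turn [0.0, 0.0, 0.0]
```

Emit:
servo_tool(
  rows=[
    [0,[22,9.7,2.8],[0,0,10]],
    [0,[22,9.7,2.8],[0,0,10]],
    [0,[22,9.7,2.8],[0,0,10]],
    [0,[22,9.7,2.8],[0,0,10]],
    [0,[22,9.7,2.8],[0,0,10]],
    [0,[22,9.7,2.8],[0,0,10]],
    [0,[22,9.7,2.8],[0,0,10]],
    [0,[22,9.7,2.8],[0,0,10]],
  ],
)

```text
clock: 13.7
eef_pos: [507.6, 326.5, 221.1]
tcp_rot: [2.624, 0.084, 1.668]
contact_force: [-0.2, 0.5, -0.1]
opening: 0.001
```

Emit:
servo_tool(
  rows=[
    [0,[22,9.7,2.8],[0,0,10]],
    [0,[0,0,0],[0,0,0]],
    [0,[0,0,0],[0,0,0]],
  ],
)

```text
clock: 14.08
eef_pos: [515.1, 348.1, 221.9]
tcp_rot: [2.618, 0.002, 1.523]
contact_force: [0.1, 1.2, 0.4]
opening: 0.006
```

```bash
cat > st2.py <<'E'
from h import *
import sys
p,f=vessel();T=tcp();s=sense();R=Rdown(p[3],np.pi/6)@Ro.from_euler("z",np.pi/2).as_matrix()
print("plane pos",f.frame(p).T@(T[:3,3]-p[:3]),"F plane",f.frame(p).T@s["contact_force"],s["opening"],s["clock"])
rows(T,f.W(p,[float(a) for a in sys.argv[1:4]]),R,step=float(sys.argv[4]))
E
python3 st2.py 0 205 18 58
```

```text
plane pos [ -3.2 204.4  72.6] F plane [0.2 1.2 0.4] 0.005739825237706313 14.075
N 1 shift [0.7, 3.2, 54.6] turn [0.01, 0.06, 0.14]
```

Emit:
servo_tool(
  rows=[
    [0,[0.7,3.2,27],[0,0,0.1]],
    [0,[0,0,27],[0,0,0]],
    [0,[0,0,0],[0,0,0]],
    [0,[-8,0,0],[0,0,0]],
    [0,[-8,0,0],[0,0,0]],
    [0,[-8,0,0],[0,0,0]],
    [0,[-6,0,0],[0,0,0]],
    [0,[0,0,0],[0,0,0]],
  ],
)

```text
clock: 15.08
eef_pos: [544.5, 321.8, 180.1]
tcp_rot: [2.613, -0.01, 1.523]
contact_force: [-6.7, 12.7, 5.0]
opening: -0.001
```

```bash
python3 st2.py 0 117 20 8
```

```text
plane pos [  2.4 179.5  21.1] F plane [-3.8 12.4  8. ] -0.0011014083522989672 15.075
N 8 shift [-7.8, -0.3, 0.1] turn [0.03, -0.06, -0.03]
```

Emit:
servo_tool(
  rows=[
    [0,[22,-2,0],[0,0,0]],
    [0,[0,0,28],[0,0,0]],
    [0,[0,0,0],[0,0,0]],
  ],
)

```text
clock: 15.45
eef_pos: [556.7, 339.3, 150.9]
tcp_rot: [2.619, 0.001, 1.519]
contact_force: [-0.0, -0.8, 0.2]
opening: -0.002
```

```bash
python3 st2.py 0 182 -8 8
```

```text
plane pos [ -2.3 197.6  -9.9] F plane [ 0.1 -0.8  0.2] -0.0015531331606825857 15.45
N 2 shift [-7.8, 1.2, -0.9] turn [-0.02, 0.05, -0.06]
```

Move in to contact, then up-and-in at about 45°.

Emit:
servo_tool(
  rows=[
    [0,[-7,1.5,0],[0,0,0]],
    [0,[-6,0,0],[0,0,0]],
    [0,[-5,0,-5],[0,0,0]],
    [0,[-5,0,-5],[0,0,0]],
    [0,[-5,0,-5],[0,0,0]],
    [0,[0,0,0],[0,0,0]],
  ],
)

```text
clock: 16.2
eef_pos: [549.6, 311.9, 167.0]
tcp_rot: [2.616, -0.002, 1.519]
contact_force: [-0.3, -0.4, -0.1]
opening: -0.0
```

```bash
python3 st2.py 0 158 19 8; python3 - <<'E'
from h import *
im=grab_frame("wrist");cv2.imwrite("pics/v8.png",im)
E
```

```text
plane pos [  0.7 169.9   6.9] F plane [-0.3 -0.4  0. ] -0.0004070057585213486 16.2
N 3 shift [-4.0, -0.2, -4.0] turn [0.04, -0.01, -0.07]
```

View pics/v8.png

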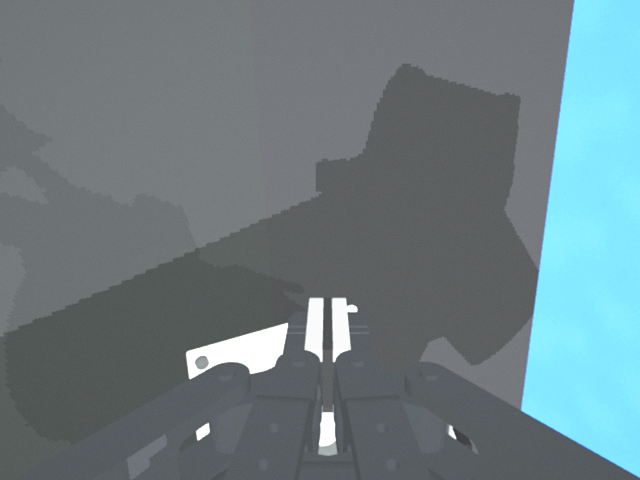

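Emit:
servo_tool(
  rows=[
    [0,[-5,0,-5],[0,0,0]],
    [0,[-6,0,-5],[0,0,0]],
    [0,[-6,0,-4],[0,0,0]],
    [0,[-6,0,-3],[0,0,0]],
    [0,[-6,0,-3],[0,0,0]],
    [0,[0,0,0],[0,0,0]],
  ],
)

```text
clock: 17.0
eef_pos: [537.9, 282.8, 183.6]
tcp_rot: [2.617, -0.002, 1.519]
contact_force: [0.6, 0.3, -0.5]
opening: 0.004
```

```bash
python3 st2.py 0 117 28 8; python3 - <<'E'
from h import *
im=grab_frame("top");cv2.imwrite("pics/v9.png",cv2.resize(im[180:330,160:360],(800,600),interpolation=cv2.INTER_CUBIC))
E
```

```text
plane pos [  0.1 140.3  26.5] F plane [ 0.3  0.4 -0.7] 0.004116331100302397 17.0
N 3 shift [-7.8, -0.0, -0.5] turn [0.02, 0.01, -0.07]
```

View pics/v9.png

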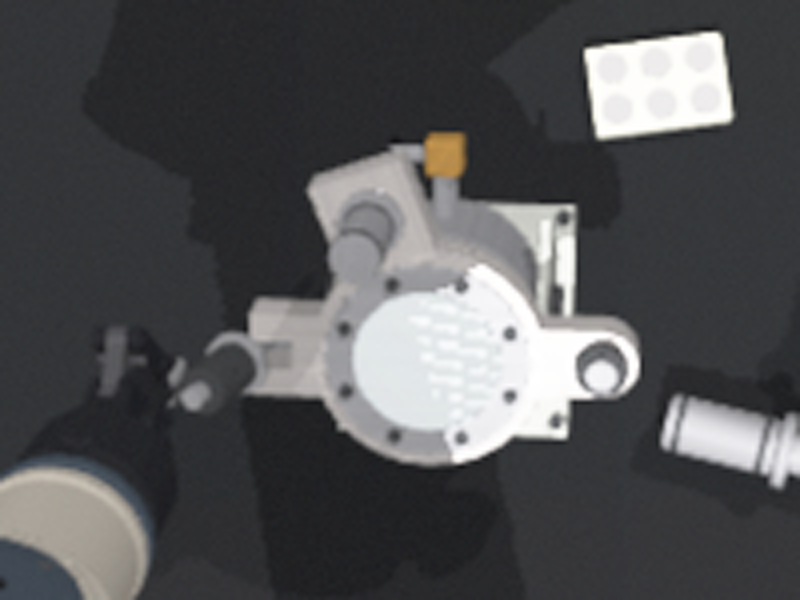

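Emit:
servo_tool(
  rows=[
    [0,[-6,0,-1],[0,0,0]],
    [0,[-6,0,0],[0,0,0]],
    [0,[-6,0,0],[0,0,0]],
    [0,[-4,0,0],[0,0,0]],
    [0,[0,0,0],[0,0,0]],
  ],
)

```text
clock: 17.68
eef_pos: [536.3, 260.9, 184.1]
tcp_rot: [2.617, -0.001, 1.519]
contact_force: [-0.3, 0.7, -0.5]
opening: -0.003
```

```bash
python3 st2.py 0 117 28 8
```

```text
plane pos [ -0.1 118.3  27.1] F plane [-0.6  0.7 -0.3] -0.0025203302654036802 17.675
N 1 shift [-1.3, 0.1, -0.9] turn [0.05, 0.03, -0.2]
```

Emit:
servo_tool(
  rows=[
    [0,[-2,0,0],[0,0,0]],
    [0,[-2,0,0],[0,0,0]],
    [0,[0,0,0],[0,0,0]],
  ],
)

```text
clock: 18.05
eef_pos: [536.3, 258.9, 184.4]
tcp_rot: [2.616, -0.004, 1.521]
contact_force: [-0.8, 6.6, -1.4]
opening: -0.003
```

```bash
python3 st2.py 0 117 28 8
```

```text
plane pos [  0.2 116.3  27.3] F plane [-1.6  6.6 -0.7] -0.0027599517064406717 18.05
N 1 shift [0.8, -0.2, -0.7] turn [0.1, -0.17, -0.19]
```

Emit:
servo_tool(
  rows=[
    [0,[-1,0,0],[0,0,0]],
    [0,[0,0,0],[0,0,0]],
    [0,[20,0,0],[0,0,0]],
    [0,[40,0,0],[0,0,0]],
    [0,[20,0,-40],[0,0,0]],
    [0,[0,0,-60],[0,0,0]],
    [0,[0,0,0],[0,0,0]],
  ],
)

```text
clock: 18.92
eef_pos: [490.2, 341.7, 275.4]
tcp_rot: [2.612, -0.007, 1.521]
contact_force: [-0.5, 0.5, 0.1]
opening: -0.001
```

```bash
python3 st2.py 0 117 28 8; python3 - <<'E'
from h import *
p,f=vessel()
print("flange-hole pred top px",proj("top",f.W(p,f.HOLE+[0,0,62])),"nut@0",proj("top",f.W(p,[0,92,36])))
a=grab_frame("top");
print([ (b["conf"],c2w("top",b["centre"])) for b in boxes_of("top","bolt_nut")[:2]],f.W(p,[0,92,36]))
b=grab_frame("side")
A=cv2.resize(a[190:320,180:310],(400,400),interpolation=cv2.INTER_CUBIC);B=cv2.resize(b[150:280,210:340],(400,400),interpolation=cv2.INTER_CUBIC)
cv2.imwrite("pics/v10.png",np.hstack([A,B]))
E
```

```text
plane pos [  2.3 196.7 131.1] F plane [-0.3  0.5  0.4] -0.0005544366831593607 18.925
N 17 shift [-4.7, -0.1, 6.1] turn [0.02, -0.02, -0.01]
flange-hole pred top px [248.5 244.4] nut@0 [222.7 274.6]
[(0.75, array([532.8, 234.8, 200.8])), (0.59, array([554.2, 144.2, 169.9]))] [530.7 234.9 191.8]
```

View pics/v10.png

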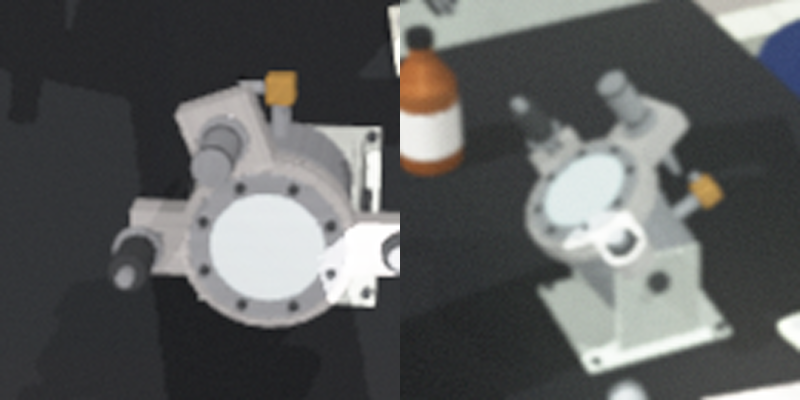

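```bash
python3 -c "
from h import *
print(sense()['contact_force']);print(sign_off())"
```

```text
[-0.3  0.5 -0.1]
the job is handed in; nothing more can be done
None
```

I put the taper pin in fully, swung the eye bolt up square in the slot, backed the arm clear and handed the job in at about 19 s of the 56 s allowed. The sign-off gives no verdict, so the result below is from my own checks.

- **Pin:** I took the small grey pin from the stand, not the pink one or the larger grey one. Pushing it through the cover hole pulled the cover into line. The collar stopped within about 0.5 mm of its expected seat, and the axial force rose to about 37 N. The pin stayed seated after I let go.
- **Cover:** I had no direct reading of its angle. That it is in line is inferred from the pin going fully home and the bolt entering the slot freely.
- **Eye bolt:** My first push jammed against the end of the rod, at about 12 N. I backed off, came in lower and swung it up to its stop without trouble. In the last pictures it stands parallel to the pin. The network's nut reading is about 2 mm sideways from the position I calculated for a square bolt, and 9 mm higher, as expected since it reports the visible surface.
- **Surroundings:** The contact force is about zero, so the robot touches nothing. The last pictures show the spot plate and amber bottle apparently undisturbed. I did not re-check the white bottle or the screwdriver at the end, but nothing suggested contact with either.

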